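# Unpin the checking jig's guard and hold it open

### The arm

A 6-joint arm with a two-finger parallel gripper is mounted at the origin on the work surface. World frame = base frame: x ahead of the robot, y to its left, z up, the work surface at z = 0. Lengths are in m, angles in rad, forces in N, time in s.
With the tool pointing down it reaches from about 0.25 to 0.775 m from the base axis. Payload 4 kg.
Tool frame: the origin (TCP) lies at the very end of the fingers, on their centre line; the grasp point (between the pads) lies 19 mm behind it; z points along the fingers, y is the direction in which the jaws open and shut (so a half turn about z gives the same grasp; the last joint's range is limited). The gripper opens to 94 mm and grips with 3 to 60 N. Pads are 16 mm wide; open, the fingers measure 119 mm over their backs; the gripper's body (75 mm by 177 mm) begins 78 mm behind the grasp point.
Start: joints at [-1.313, 0.087, 1.371, -0, 1.684, -0.103], TCP at [0.194, -0.515, 0.206] pointing down, gripper open.
Joint ranges: [-3.1, 3.1], [-0.76, 2.03], [0.27, 2.55], [-1.08, 4.22], [0.17, 2.65], [-2.57, 2.57]. Speed limits (rad/s): [2.79, 2.79, 3.14, 3.14, 3.14, 3.14].

### API

Orientations are given as [roll, pitch, yaw] about the fixed x, y, z axes, in that order (R = Rz(yaw) Ry(pitch) Rx(roll)).
In Python, from bench import robot, snapshot, models gives the robot as it stands.
- The arm moves only by the tool arm_command, never from a script. Its argument "commands" is text: rows parted by semicolons, each of 7 numbers parted by spaces: the shift along the tool's x, y, z in mm, then the turn, a rotation vector about the tool's x, y, z in degrees, then the opening, from 0 (shut) to 1 (fully open). In form: tx ty tz rx ry rz hand; .... A call has 1 to 12 rows; each row shifts and turns the pose as measured when the row begins, along the tool's axes as they then stand; what a row does not reach is not made up. A row lasts 1/8 s, in which the tool goes at most 62.5 mm and 10.7 degrees, less where a joint would pass 70% of its speed; a pose out of reach is approached as far as the arm can. A call is refused whole if a number of a shift passes 62.5 or a number of a turn 10.7, either way. A call with a gripper value outside its range is refused whole. The fingers move at their own pace and stop on an object; the grip force is fixed at half the most. Time passes only in rows, so rows that do not move let the fingers close. It gives the time, the measured TCP pose, the force and the opening at its end, in the units of the state.
- robot.get_obs(): the state, without advancing time (a new reading comes with each control period).
- snapshot(name): name is "scene" or "top"; returns a dict with "img" (384x512x3 uint8, blue, green, red), "camera_matrix" (3x3 intrinsics, pixels), "dist" ([k1, k2, p1, p2, k3] as OpenCV has them; the pictures are not rectified), "origin" and "rotation" of the camera in the world. Camera axes: x right, y down, z forward; pixel columns grow to the right and rows downward; lengths in m; the calibration is good to about 2 mm. A picture is of the moment at which its call begins. There is no depth.
- robot.close_job(): hands the job in, once; it reports no verdict.
Trained networks look in a picture, given as the dict that the camera call returned (one of the last four; its "shot" number tells which), for a name from the list of things; names that differ only in an ending like _2 or _b are one class to them, and where a whole thing is asked for, a point or a joint stands for the part that bears it (a point fixed in the world has none). Each returns a list of dicts, best first, with "conf" (0 to 1); they miss things now and then, are a little off and sometimes report something else, mostly with a low value. They report only what shows in the picture. A call takes as long as a camera call. They do not tell look-alikes from the thing itself.
- models.spot_in(query, picture): "bbox" ([left, top, width, height] as shares, 0 to 1, of the picture: columns of its width, rows of its height, round what is visible of it).
- models.tip_of(query, picture): "centre" ([column, row] as shares, 0 to 1, of the picture: columns of its width, rows of its height: a listed point, or the origin of a listed thing).
The state is a dict: "time": time; "joint_positions": joint angles; "qvel": joint speeds; "joint_torque": joint torques, N m; "tool_pos": TCP position; "ee_rot": TCP orientation; "wrist_force": force on the tool from outside, world axes, zero at the start; "wrist_torque": the same for the moment, N m; "width": finger opening in m.
Only numpy, scipy, OpenCV 4.12 (cv2) and the standard library are available. Lean on these libraries where they do the work, as an engineer would, in place of code of your own. Each camera call takes 0.05 s, during which the arm holds its last target. There are 200 camera calls.

### The job

The clear guard of the checking jig is shut and locked by a snap-in pin in its right side. Pull the pin out and lay it in the empty grey tray without compartments, then raise the guard by its bar handle and hold it open at 45 degrees so that a colleague can change the moulded part inside. The guard falls shut if let go, so do not let it drop and finish with the gripper still holding it up by the handle; leave everything else where it is.

Things in the scene. Friction and masses are not known exactly. Their poses are not given: they have to be found in the camera images.
- jig: checking jig, fixed; place and yaw vary; front faces -x (the robot) at yaw 0. Aluminium base 300 x 300 mm, top at 20 mm; clear guard hood with aluminium edges (x -97 to +92, y -104 to +104, z 24 to 132 mm in the jig's frame) hinged at the back; under it a black nest with a moulded part and clamps; valve block and grey button box left of the hood. Origin: centre of the underside, on the bench; z up
- guard (a joint): guard angle, rad: 0 shut, grows as the front rises, stop at 1.22; axis along the jig's y. The guard (0.65 to 1 kg with handle) falls shut from any angle; holding it by the handle takes about 3 to 6 N. With the pin in, it lifts by less than 0.05 rad
- guard_hinge (a point): point on the guard's hinge axis, at mid width, at the hood's back: 100 mm to +x of the jig's origin, 130 mm above the bench
- guard_handle: black bar handle on the guard's front: round bar 12 mm thick, 120 mm long along the jig's y, 45 mm out from the panel on two posts (100 mm clear between). Origin: middle of the bar; shut: 142 mm to -x of the jig's origin, 105 mm above the bench. Turns with the guard about the hinge (242 mm ahead, 25 mm below it when shut); 283 mm high at 45 degrees. The bar turns in the grip and may roll down it 5 mm
- pin: locking pin, 70 g: black round knob 20 mm thick, 32 mm long along the pin's y, then toward +y a steel collar 16 x 4 mm and a 10 mm steel shank, 42 mm long. Origin: centre of the knob. Start: 50 mm to -x and 168 mm to -y (right) of the jig's origin, 54 mm above the bench, axis along its y. A spring ball holds it: pull straight to the jig's -y, about 10 N to free it, then about 6 N
- lock_bore (a point): outer mouth of the pin's hole in the dark steel lug right of the hood (lug 40 mm along x, 26 mm along y, top 78 mm above the bench); the hole runs along the jig's y into a boss on the hood's side. The tip is clear of the lug when the pin has been pulled 42 mm
- pin_tip (a point): tip of the pin's shank, on its axis, 62 mm from the knob's centre
- tray: empty shallow grey plastic tray without compartments, 120 x 150 x 30 mm (x, y, z), walls and floor 4 mm thick, fixed to the bench; left or right of the jig. Origin: centre of its underside; z up
- screw_box: grey plastic box of the same size as the tray but with compartments and screws in it, fixed to the bench, on the other side of the jig from the tray. Origin: centre of its underside; not to be used
- part: bystander: black moulded part 84 x 58 x 34 mm in the nest under the guard, loose. Origin: centre of its underside
- spare_part: bystander: a second such part lying on the bench, right and behind the jig. Origin: centre of its underside
- alu_block: bystander: aluminium block 50 x 100 x 60 mm, in front on the left. Origin: centre of its underside
- tape: bystander: yellow roll of tape lying flat, 96 mm across, 20 mm high, in front of the jig on the left. Origin: centre of its underside
- driver: bystander: screwdriver lying in front of the jig on the right, about 200 mm long, under 35 mm high. Origin: within its length, on the bench
- spray: bystander: blue can 52 mm in diameter, 150 mm high, on the right. Origin: centre of its underside
- clear_box: bystander: small clear lidded box with a blue clip, 89 x 66 x 46 mm, left of the jig. Origin: centre of its underside
- gauge_block: bystander: steel block 30 x 50 x 20 mm lying in front of the jig. Origin: centre of its underside
There are look-alikes about, which are no part of the job. What is shaped like the tray but turquoise is not meant.

How it is judged:
On the way, in this order (a step that is already met when the one before it is completed fails the run):
1. the pin is drawn clear of the lug while the guard is still shut (y of pin_tip in the frame of jig below -0.15 m and value of joint guard below 0.06 rad), for 0.1 s.
2. the pin lies let go in the tray, the guard still shut (x of pin in the frame of tray between -0.056 and 0.056 m and y of pin in the frame of tray between -0.071 and 0.071 m and x of pin_tip in the frame of tray between -0.06 and 0.06 m and y of pin_tip in the frame of tray between -0.075 and 0.075 m and z of pin in the frame of tray below 0.024 m and z of pin_tip in the frame of tray below 0.03 m and contact force between pin and the arm below 0.05 N and contact force between pin and the fingers below 0.05 N and linear speed of pin below 0.03 m/s and value of joint guard below 0.06 rad), for 0.2 s.
At the end, for the whole second after the job is handed in: The guard stands still at 45 degrees (39 to 51), held up by the gripper's fingers on its bar handle (more than 1.5 N) with nothing else under it; the pin lies wholly within the tray on its floor, let go and at rest; every bystander is within 25 mm of where it was (value of joint guard between 0.68 and 0.89 rad and velocity of joint guard between -0.05 and 0.05 rad/s and contact force between guard_handle and the fingers above 1.5 N and height (world z) of guard_handle above 0.24 m and x of pin in the frame of tray between -0.056 and 0.056 m and y of pin in the frame of tray between -0.071 and 0.071 m and x of pin_tip in the frame of tray between -0.06 and 0.06 m and y of pin_tip in the frame of tray between -0.075 and 0.075 m and z of pin in the frame of tray below 0.024 m and z of pin_tip in the frame of tray below 0.03 m and contact force between pin and the arm below 0.05 N and contact force between pin and the fingers below 0.05 N and linear speed of pin below 0.03 m/s and distance of each of part, spare_part, alu_block, tape, driver, spray, clear_box, gauge_block from where it was at the start of the episode below 0.025 m); the arm keeps its last pose, push and grip.
It fails at once if a bystander is pushed more than 25 mm from its place (distance of any of part, spare_part, alu_block, tape, driver, spray, clear_box, gauge_block from where it was at the start of the episode above 0.025 m).
It fails at once if the guard is let drop (velocity of joint guard below -3.5 rad/s).
It also fails if it takes over 59 s, if anything falls off the work surface, if the arm or the gripper's body presses on something with over 40 N, if the wrist force passes 120 N, or if a joint passes its speed limit or range.

## Working session

There is one attempt and no reset: what is moved stays moved. The work goes in short steps, Python scripts to look and compute and a tool call to move; the robot and the scene stay as the last step left them, time stands still between calls to the robot, and variables do not carry over. Pictures are saved under pics/ and viewed, about 8 in all and at most 12, crops included, and the job is handed in when it is done.

Besides the shell and the picture viewer there is one more tool, called as name(argument=value, ...) on one line, values as JSON. arm_command: Moves the arm, as the interface text tells. Its arguments: {"type":"object","properties":{"commands":{"type":"string"}},"required":["commands"]}

```bash
mkdir -p pics; ls
cat > h.py <<'E'
import numpy as np, cv2
from scipy.spatial.transform import Rotation as R
from bench import robot, snapshot, models
def px2ray(p,s):
    h,w=s["img"].shape[:2]
    u=cv2.undistortPoints(np.array([[[p[0]*w,p[1]*h]]],float),np.array(s["camera_matrix"]),np.array(s["dist"]))[0,0]
    return np.array(s["origin"]),np.array(s["rotation"])@np.array([u[0],u[1],1])
def at_z(p,s,z):
    o,d=px2ray(p,s); return o+d*(z-o[2])/d[2]
def proj(P,s):
    Rm=np.array(s["rotation"]); X=(np.atleast_2d(P)-np.array(s["origin"]))@Rm
    return cv2.projectPoints(X.reshape(-1,1,3),np.zeros(3),np.zeros(3),np.array(s["camera_matrix"]),np.array(s["dist"]))[0].reshape(-1,2)
E
python3 - <<'E'
from h import *
o=robot.get_obs(); print({k:np.round(v,3) for k,v in o.items()})
for n in("scene","top"):
    s=snapshot(n); cv2.imwrite(f"pics/{n}0.png",cv2.resize(s["img"],(768,576)))
    print(n,np.round(s["origin"],3),np.round(s["rotation"],3).tolist())
    for q,z in(("jig",0),("tray",0),("screw_box",0),("pin",.054),("guard_handle",.105),("lock_bore",.054),("guard_hinge",.13),("spray",0),("driver",0),("gauge_block",0),("tape",0),("alu_block",0),("clear_box",0),("spare_part",0)):
        for r in models.tip_of(q,s)[:2]: print(q,round(r["conf"],2),np.round(r["centre"],3),np.round(at_z(r["centre"],s,z),3))
E
```

```text
pics
{'time': np.float64(0.0), 'joint_positions': array([-1.313,  0.088,  1.372,  0.   ,  1.684, -0.103]), 'qvel': array([-0.001, -0.001, -0.001, -0.001, -0.   , -0.001]), 'joint_torque': array([ 2.0000e-03, -3.4018e+01, -3.0242e+01,  7.2000e-02,  3.3000e-02,
       -0.0000e+00]), 'tool_pos': array([ 0.194, -0.514,  0.204]), 'ee_rot': array([-3.139, -0.   ,  0.361]), 'wrist_force': array([-0.528, -0.245, -0.547]), 'wrist_torque': array([ 0.002, -0.054, -0.03 ]), 'width': np.float64(0.094)}
scene [1.778 0.157 1.169] [-2.268, 0.008, 1.693]Traceback (most recent call last):
  File "<stdin>", line 7, in <module>
  File "h.py", line 9, in at_z
    o,d=px2ray(p,s); return o+d*(z-o[2])/d[2]
                                         ~^^^
IndexError: invalid index to scalar variable.
```

```bash
sed -i 's/np.array(s\["rotation"\])/R.from_euler("xyz",s["rotation"]).as_matrix()/' h.py
python3 - <<'E'
from h import *
for n in("scene","top"):
    s=snapshot(n); cv2.imwrite(f"pics/{n}0.png",cv2.resize(s["img"],(768,576)))
    print(n,np.round(s["origin"],3),np.round(s["rotation"],3).tolist())
    for q,z in(("jig",0),("tray",0),("screw_box",0),("pin",.054),("guard_handle",.105),("lock_bore",.054),("guard_hinge",.13),("spray",0),("driver",0),("gauge_block",0),("tape",0),("alu_block",0),("clear_box",0),("spare_part",0)):
        for r in models.tip_of(q,s)[:2]: print(q,round(r["conf"],2),np.round(r["centre"],3),np.round(at_z(r["centre"],s,z),3))
E
```

```text
scene [1.778 0.157 1.169] [-2.268, 0.008, 1.693]
jig 0.75 [0.536 0.622] [0.618 0.08  0.   ]
tray 0.95 [0.302 0.515] [ 0.449 -0.401  0.   ]
tray 0.59 [0.316 0.434] [ 0.247 -0.428  0.   ]
screw_box 0.92 [0.727 0.577] [0.49  0.424 0.   ]
screw_box 0.33 [0.539 0.497] [0.355 0.062 0.   ]
pin 0.38 [0.442 0.567] [ 0.587 -0.094  0.054]
guard_handle 0.68 [0.537 0.501] [0.491 0.068 0.105]
lock_bore 0.55 [0.457 0.57 ] [ 0.59  -0.067  0.054]
lock_bore 0.53 [0.432 0.466] [ 0.372 -0.151  0.054]
guard_hinge 0.8 [0.531 0.608] [0.725 0.079 0.13 ]
spray 0.8 [0.253 0.603] [ 0.641 -0.436  0.   ]
driver 0.61 [0.43  0.468] [ 0.309 -0.167  0.   ]
driver 0.48 [0.539 0.6  ] [0.575 0.082 0.   ]
tape 0.53 [0.598 0.5  ] [0.347 0.18  0.   ]
alu_block 0.56 [0.688 0.486] [0.294 0.359 0.   ]
clear_box 0.58 [0.693 0.669] [0.672 0.354 0.   ]
spare_part 0.65 [0.289 0.658] [ 0.733 -0.341  0.   ]
top [ 0.354 -0.003  1.253] [-3.026, 0.006, -1.596]
jig 0.67 [0.468 0.395] [0.633 0.065 0.   ]
jig 0.3 [0.562 0.418] [ 0.599 -0.094  0.   ]
tray 0.75 [0.749 0.531] [ 0.447 -0.403  0.   ]
tray 0.65 [0.765 0.723] [ 0.209 -0.415  0.   ]
screw_box 0.73 [0.26  0.524] [0.477 0.418 0.   ]
pin 0.53 [0.563 0.422] [ 0.583 -0.093  0.054]
pin 0.22 [0.453 0.29 ] [0.755 0.084 0.054]
guard_handle 0.67 [0.463 0.497] [0.489 0.069 0.105]
lock_bore 0.73 [0.55  0.423] [ 0.583 -0.071  0.054]
guard_hinge 0.9 [0.456 0.287] [0.732 0.074 0.13 ]
guard_hinge 0.5 [0.559 0.415] [ 0.577 -0.08   0.13 ]
spray 0.68 [0.769 0.382] [ 0.636 -0.449  0.   ]
spray 0.23 [0.448 0.293] [0.769 0.097 0.   ]
driver 0.7 [0.614 0.638] [ 0.319 -0.172  0.   ]
gauge_block 0.71 [0.468 0.543] [0.443 0.069 0.   ]
tape 0.81 [0.405 0.632] [0.336 0.174 0.   ]
tape 0.21 [0.292 0.667] [0.296 0.364 0.   ]
alu_block 0.96 [0.297 0.67 ] [0.293 0.355 0.   ]
clear_box 0.97 [0.294 0.368] [0.676 0.362 0.   ]
spare_part 0.9 [0.701 0.306] [ 0.739 -0.34   0.   ]
```

View pics/scene0.png

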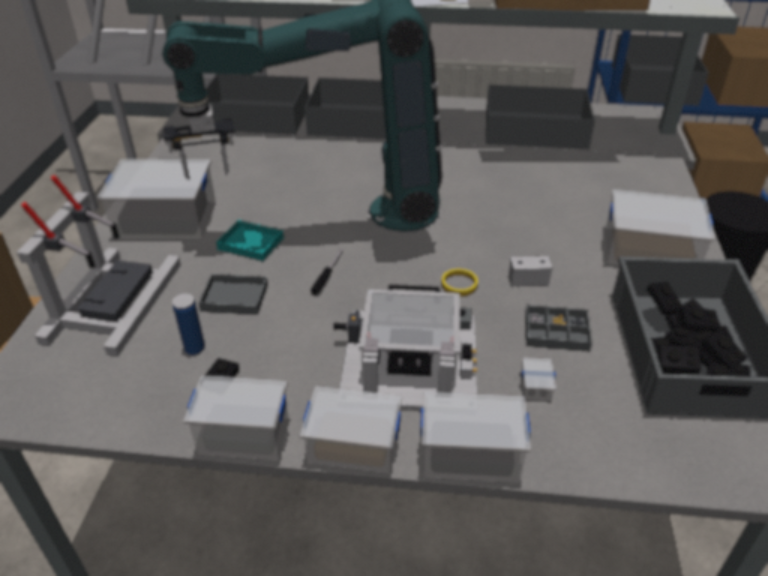

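View pics/top0.png

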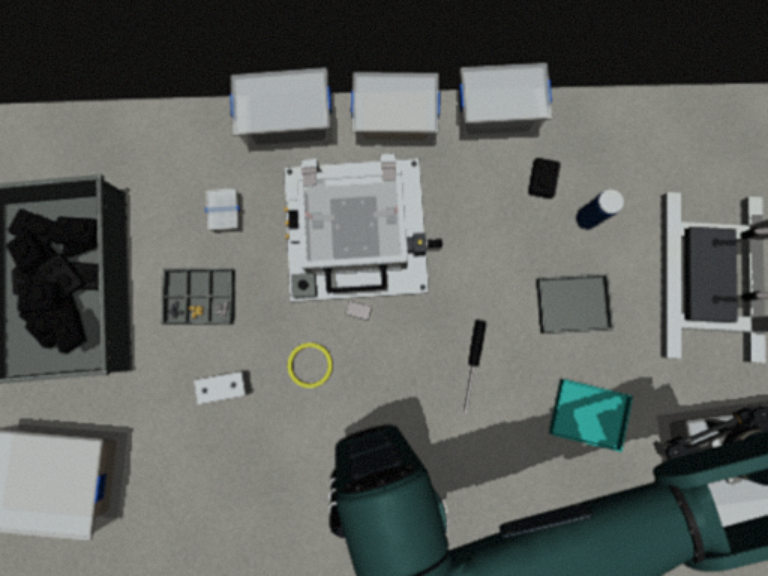

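Scene picture: the empty grey tray is at about (235,294), with the turquoise look-alike at (250,240). Top picture: jig base corners are near (285,166), (418,160), (428,295) and (290,301), the pin knob is at (435,244), and the tray corners run from (538,276) to (611,330). I'll refine the yaws from these.

Run:
```python
from h import *
s=snapshot("top")
f=lambda pts,z:np.array([at_z((x/768,y/576),s,z)[:2] for x,y in pts])
def rect(P): print(np.round(P,3).tolist(),"c",P.mean(0).round(4),"edges",[(round(float(np.hypot(*(P[(i+1)%4]-P[i]))),3),round(float(np.degrees(np.arctan2(*(P[(i+1)%4]-P[i])[::-1]))),1)) for i in range(4)])
rect(f([(285,166),(419,160),(428,295),(290,301)],.02)); rect(f([(538,277),(606,275),(611,328),(543,332)],.03))
yaw=.03
c=np.array([.632,.073]);Rz=np.array([[np.cos(yaw),-np.sin(yaw)],[np.sin(yaw),np.cos(yaw)]])
im=cv2.resize(s["img"],None,fx=3,fy=3,interpolation=cv2.INTER_CUBIC)
def dot(p,z,col):
    q=proj([[*(c+Rz@np.array(p)),z]],s)[0]*3; cv2.circle(im,tuple(np.int32(q)),4,col,1)
for p in((-.15,-.15),(.15,-.15),(.15,.15),(-.15,.15)): dot(p,.02,(0,0,255))
dot((-.05,-.168),.054,(0,255,0));dot((-.05,-.184),.064,(0,255,0));dot((-.142,.06),.111,(255,0,255));dot((-.142,-.06),.111,(255,0,255));dot((.1,0),.13,(255,255,0))
cv2.imwrite("pics/c1.png",im[280:920,520:1300])
```

```text
[[0.772, 0.226], [0.778, -0.071], [0.477, -0.081], [0.471, 0.216]] c [0.6243 0.0724] edges [(0.298, -88.9), (0.301, -178.1), (0.298, 91.1), (0.301, 1.9)]
[[0.508, -0.318], [0.509, -0.464], [0.395, -0.467], [0.39, -0.322]] c [ 0.4507 -0.3929] edges [(0.146, -89.8), (0.114, -178.5), (0.145, 91.9), (0.118, 2.1)]
```

View pics/c1.png

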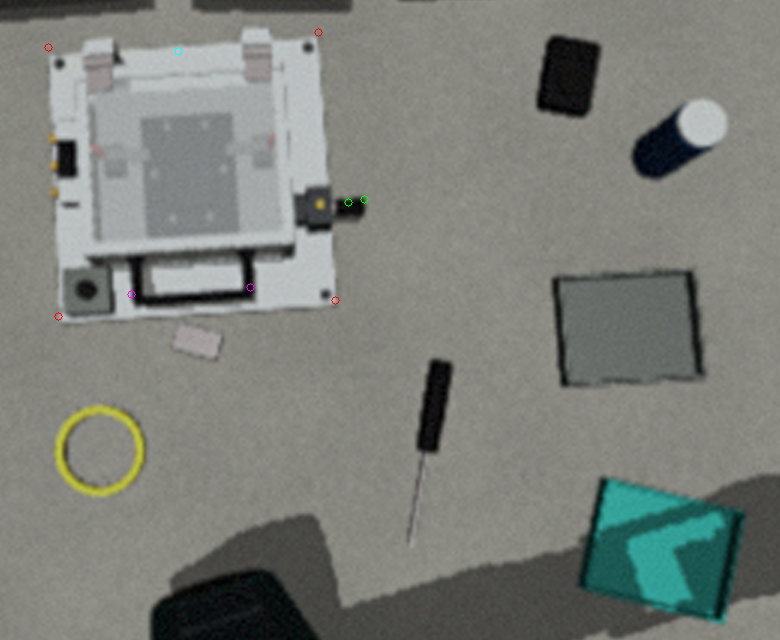

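The crop shows the predicted corners about 5 px off. Corrected, the jig centre is about (0.626, 0.071) with yaw about 0.027, and the pin about (0.580, -0.099). The tray is about (0.449, -0.399).

```bash
cat >> h.py <<'E'
def plan(p,yaw,n,hand):
    """n rows straight to TCP p, tool down with yaw; printed for checking"""
    o=robot.get_obs(); p0=np.array(o["tool_pos"]); r0=R.from_euler("xyz",o["ee_rot"])
    r1=R.from_euler("xyz",[np.pi,0,yaw]); rv=(r0.inv()*r1).as_rotvec(); d=(np.array(p)-p0)/n
    print("dist",np.round(np.array(p)-p0,4),"turn",np.degrees(rv).round(1))
    print("; ".join(" ".join(f"{v:.1f}" for v in [*(1e3*(r0*R.from_rotvec(rv*i/n)).inv().apply(d)),*np.degrees(rv)/n,hand]) for i in range(n)))
E
python3 -c "
from h import *
plan([.580,-.102,.2],1.597,12,.6)"
```

```text
dist [ 0.3858  0.4126 -0.0055] turn [  0.    0.  -70.8]
42.2 -20.8 0.5 0.0 0.0 -5.9 0.6; 44.1 -16.4 0.5 0.0 0.0 -5.9 0.6; 45.6 -11.7 0.5 0.0 0.0 -5.9 0.6; 46.6 -7.0 0.5 0.0 0.0 -5.9 0.6; 47.0 -2.2 0.5 0.0 0.0 -5.9 0.6; 47.0 2.7 0.5 0.0 0.0 -5.9 0.6; 46.5 7.5 0.5 0.0 0.0 -5.9 0.6; 45.5 12.2 0.5 0.0 0.0 -5.9 0.6; 44.0 16.8 0.5 0.0 0.0 -5.9 0.6; 42.0 21.3 0.5 0.0 0.0 -5.9 0.6; 39.6 25.5 0.5 0.0 0.0 -5.9 0.6; 36.7 29.4 0.5 0.0 0.0 -5.9 0.6
```

arm_command(commands="42 -21 0 0 0 -5.9 0.6; 44 -16 0 0 0 -5.9 0.6; 46 -12 0 0 0 -5.9 0.6; 47 -7 0 0 0 -5.9 0.6; 47 -2 0 0 0 -5.9 0.6; 47 3 0 0 0 -5.9 0.6; 46 7 0 0 0 -5.9 0.6; 45 12 0 0 0 -5.9 0.6; 44 17 0 0 0 -5.9 0.6; 42 21 0 0 0 -5.9 0.6; 40 25 0 0 0 -5.9 0.6; 37 29 0 0 0 -5.9 0.6")

```text
time: 3.2
tool_pos: [0.5822, -0.0854, 0.2061]
ee_rot: [3.138, 0.004, 1.63]
wrist_force: [0.0, -0.3, -0.8]
width: 0.0561
```

```bash
python3 -c "
from h import *
plan([.580,-.102,.1],1.597,5,.6)
o=robot.get_obs();print(o['joint_positions'],o['width'])"
```

```text
dist [-0.0022 -0.0166 -0.1061] turn [0.2 0.2 1.9]
-3.2 -0.7 21.2 0.0 0.0 0.4 0.6; -3.2 -0.7 21.2 0.0 0.0 0.4 0.6; -3.3 -0.6 21.2 0.0 0.0 0.4 0.6; -3.3 -0.6 21.2 0.0 0.0 0.4 0.6; -3.3 -0.6 21.2 0.0 0.0 0.4 0.6
[-0.24056367  0.1697145   1.27764403 -0.00236431  1.68973822 -0.30013546] 0.05613533671280406
```

arm_command(commands="-8 -1 20 0 0 1 0.6; -5 -1 20 0 0 1 0.6; -3 0 20 0 0 0 0.6; -1 0 20 0 0 0 0.6; 0 0 20 0 0 0 0.6; 0 0 0 0 0 0 0.6")

```text
time: 3.95
tool_pos: [0.5842, -0.0989, 0.1028]
ee_rot: [3.137, 0.003, 1.602]
wrist_force: [-0.4, 0.1, 0.6]
width: 0.0563
```

Run:
```python
from h import *
plan([.580,-.102,.042],1.597,3,.6)
for n,c in(("top",None),("scene",None)):
    s=snapshot(n); 
    q=proj([[.580,-.099,.054]],s)[0]; x,y=np.int32(q)
    im=s["img"][max(0,y-65):y+65,x-75:x+75]; cv2.imwrite(f"pics/{n}1.png",cv2.resize(im,None,fx=2.6,fy=2.6,interpolation=cv2.INTER_CUBIC))
a=[cv2.imread(f"pics/{n}1.png") for n in("top","scene")]
cv2.imwrite("pics/d1.png",np.hstack(a))
```

```text
dist [-0.0042 -0.0031 -0.0608] turn [0.2 0.2 0.3]
-0.9 -1.5 20.3 0.1 0.1 0.1 0.6; -1.0 -1.5 20.3 0.1 0.1 0.1 0.6; -1.0 -1.5 20.3 0.1 0.1 0.1 0.6
```

View pics/d1.png

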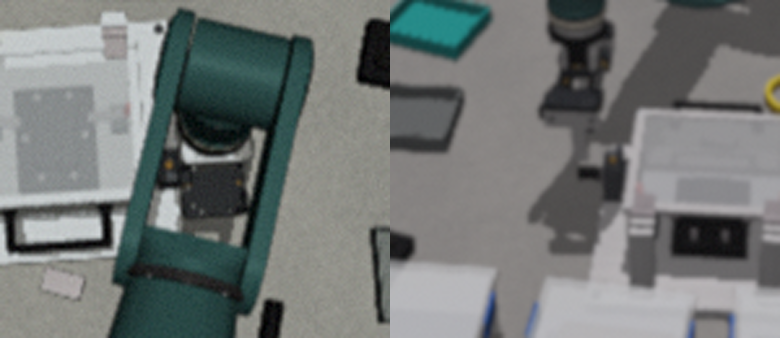

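The scene crop shows the fingers directly above the knob at (590,172) and outboard of the lug. I'll descend and grip.

arm_command(commands="-2 -2 20 0 0 0 0.6; -1 -1 20 0 0 0 0.6; 0 -1 18 0 0 0 0.6; 0 0 3 0 0 0 0.6; 0 0 0 0 0 0 0; 0 0 0 0 0 0 0; 0 0 0 0 0 0 0; 0 0 0 0 0 0 0")

```text
time: 5.05
tool_pos: [0.586, -0.1046, 0.0517]
ee_rot: [3.123, 0.01, 1.603]
wrist_force: [-10.4, -2.2, 2.8]
width: 0.0201
```

Gripped at 20.1 mm, but only near the fingertips because the tool stopped high. I'll regrip about 9 mm lower.

arm_command(commands="0 0 0 0 0 0 0.5; 0 0 0 0 0 0 0.5; 0 -4 7 0 0 0 0.5; 0 0 3 0 0 0 0.5; 0 0 0 0 0 0 0.5")

```text
time: 5.68
tool_pos: [0.5829, -0.1046, 0.0413]
ee_rot: [3.121, 0.009, 1.603]
wrist_force: [-0.2, -0.5, 0.4]
width: 0.0469
```

arm_command(commands="0 0 0 0 0 0 0; 0 0 0 0 0 0 0; 0 0 0 0 0 0 0; 0 0 0 0 0 0 0")

```text
time: 6.18
tool_pos: [0.5832, -0.1045, 0.0415]
ee_rot: [3.12, 0.009, 1.603]
wrist_force: [0.3, 0.6, 0.4]
width: 0.0187
```

arm_command(commands="-8 0 0 0 0 0 0; -12 0 0 0 0 0 0; -12 0 0 0 0 0 0; -12 0 0 0 0 0 0")

```text
time: 6.68
tool_pos: [0.5842, -0.1369, 0.0399]
ee_rot: [3.122, -0.015, 1.607]
wrist_force: [0.4, 0.1, -1.0]
width: 0.0189
```

arm_command(commands="-12 0 0 0 0 0 0; -12 0 0 0 0 0 0; -12 0 0 0 0 0 0; -12 0 0 0 0 0 0; -4 0 0 0 0 0 0")

```text
time: 7.3
tool_pos: [0.5859, -0.1946, 0.0389]
ee_rot: [3.122, -0.012, 1.606]
wrist_force: [0.5, -0.3, -0.0]
width: 0.019
```

Run:
```python
from h import *
print(robot.get_obs()["tool_pos"],robot.get_obs()["width"])
s=snapshot("scene"); x,y=np.int32(proj([[.584,-.15,.054]],s)[0])
cv2.imwrite("pics/e1.png",cv2.resize(s["img"][y-45:y+45,x-60:x+60],None,fx=6,fy=6,interpolation=cv2.INTER_CUBIC))
```

```text
[ 0.58586026 -0.19457775  0.03893029] 0.018962285338797333
```

View pics/e1.png

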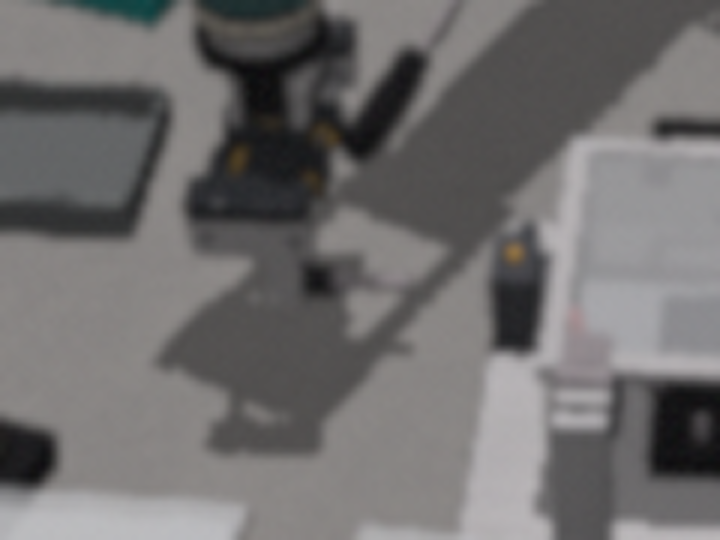

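The pin is out of the lug: the shank shows free at (345,275)-(415,290), and the lug at (520,280) has a gap beside it. The fingers hold the outer half of the knob. I'll lift and carry it to the tray.

```bash
python3 -c "
from h import *
plan([.449,-.432,.13],1.603,9,0)"
```

```text
dist [-0.1368 -0.2372  0.0911] turn [ 1.1 -0.7  0.1]
-25.7 -15.9 -10.7 0.1 -0.1 0.0 0.0; -25.7 -15.9 -10.7 0.1 -0.1 0.0 0.0; -25.7 -15.9 -10.6 0.1 -0.1 0.0 0.0; -25.7 -16.0 -10.5 0.1 -0.1 0.0 0.0; -25.8 -16.0 -10.5 0.1 -0.1 0.0 0.0; -25.8 -16.0 -10.4 0.1 -0.1 0.0 0.0; -25.8 -16.0 -10.3 0.1 -0.1 0.0 0.0; -25.8 -16.0 -10.3 0.1 -0.1 0.0 0.0; -25.8 -16.0 -10.2 0.1 -0.1 0.0 0.0
```

arm_command(commands="0 0 -25 0 0 0 0; 0 0 -35 0 0 0 0; -20 -10 -35 0 0 0 0; -30 -17 -10 0 0 0 0; -33 -19 0 0 0 0 0; -33 -20 0 0 0 0 0; -33 -20 0 0 0 0 0; -33 -20 0 0 0 0 0; -30 -18 0 0 0 0 0; -15 -10 0 0 0 0 0; 0 0 0 0 0 0 0")

```text
time: 8.72
tool_pos: [0.4562, -0.4312, 0.1417]
ee_rot: [3.121, -0.014, 1.612]
wrist_force: [0.2, -0.1, -1.0]
width: 0.0189
```

```bash
python3 -c "
from h import *
plan([.449,-.432,.05],1.603,4,0)"
```

```text
dist [-0.0072 -0.0008 -0.0917] turn [ 1.2 -0.8  0.5]
-0.5 -2.3 22.9 0.3 -0.2 0.1 0.0; -0.4 -2.2 22.9 0.3 -0.2 0.1 0.0; -0.3 -2.0 22.9 0.3 -0.2 0.1 0.0; -0.2 -1.9 22.9 0.3 -0.2 0.1 0.0
```

Now descend partway and look from close by.

arm_command(commands="0 -4 25 0.5 -0.4 0 0; 0 -3 28 0.5 -0.4 0 0; 0 -1 28 0 0 0 0; 0 0 12 0 0 0 0; 0 0 0 0 0 0 0")

```text
time: 9.35
tool_pos: [0.4544, -0.4254, 0.0483]
ee_rot: [3.134, -0.0, 1.619]
wrist_force: [-0.3, 0.1, -0.1]
width: 0.0185
```

Run:
```python
from h import *
print(robot.get_obs()["tool_pos"],robot.get_obs()["width"])
ims=[]
for n in("scene","top"):
    s=snapshot(n); x,y=np.int32(proj([[.449,-.40,.03]],s)[0])
    ims.append(cv2.resize(s["img"][y-48:y+48,x-64:x+64],(400,300),interpolation=cv2.INTER_CUBIC))
cv2.imwrite("pics/f1.png",np.hstack(ims))
```

```text
[ 0.45440811 -0.42536966  0.04834419] 0.01852605242016512
```

View pics/f1.png

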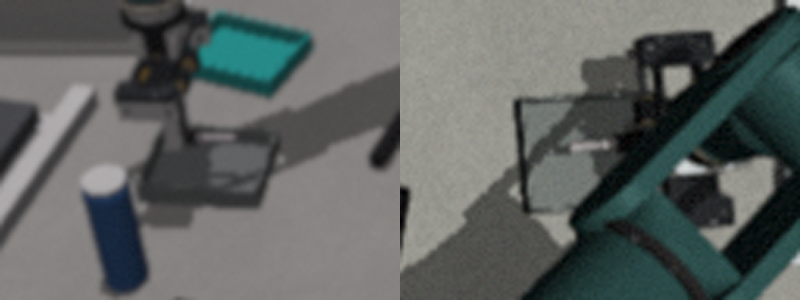

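The top crop shows the shank over the tray: tip at (567,147), the tray's left rim at column 520, and the tray spanning rows 98-212. The tip is well inside, so I'll lower and release.

arm_command(commands="3 -5 14 0 0 0 0; 2 -3 14 0 0 0 0; 0 0 9 0 0 0 0; 0 0 3 0 0 0 0; 0 0 0 0 0 0 0")

```text
time: 10.07
tool_pos: [0.4472, -0.4227, 0.0093]
ee_rot: [3.13, 0.005, 1.618]
wrist_force: [1.1, 0.6, -0.3]
width: 0.0186
```

arm_command(commands="0 0 0 0 0 0 0.3; 0 0 0 0 0 0 0.4; 0 0 0 0 0 0 0.4; 0 0 0 0 0 0 0.4; 0 0 -10 0 0 0 0.4; 0 0 -30 0 0 0 0.4; 0 0 -40 0 0 0 0.4; 0 0 -40 0 0 0 0.4; 0 0 -30 0 0 0 0.4")

```text
time: 11.2
tool_pos: [0.445, -0.4215, 0.1648]
ee_rot: [3.131, 0.004, 1.618]
wrist_force: [-0.3, -0.1, -0.4]
width: 0.0376
```

Run:
```python
from h import *
print(robot.get_obs()["tool_pos"],robot.get_obs()["width"])
ims=[]
for n in("scene","top"):
    s=snapshot(n); x,y=np.int32(proj([[.449,-.40,.02]],s)[0])
    ims.append(cv2.resize(s["img"][y-48:y+48,x-64:x+64],(400,300),interpolation=cv2.INTER_CUBIC))
    for q,z in (("pin",.014),("pin_tip",.011)):
        for r in models.tip_of(q,s)[:2]: print(n,q,round(r["conf"],2),at_z(r["centre"],s,z).round(3))
cv2.imwrite("pics/g1.png",np.hstack(ims))
plan([.484,.067,.16],1.597,10,.4)
```

```text
[ 0.44500668 -0.42148273  0.16480229] 0.037570245368106193
scene pin 0.62 [ 0.458 -0.408  0.014]
scene pin_tip 0.54 [ 0.444 -0.347  0.011]
scene pin_tip 0.33 [0.594 0.08  0.011]
top pin 0.55 [ 0.452 -0.414  0.014]
top pin 0.49 [ 0.327 -0.165  0.014]
top pin_tip 0.5 [ 0.447 -0.35   0.011]
top pin_tip 0.19 [0.451 0.076 0.011]
dist [0.0401 0.4873 0.0005] turn [ 0.4 -0.1  1.2]
48.5 6.3 0.1 0.0 -0.0 0.1 0.4; 48.5 6.2 0.1 0.0 -0.0 0.1 0.4; 48.5 6.1 0.0 0.0 -0.0 0.1 0.4; 48.5 6.0 0.0 0.0 -0.0 0.1 0.4; 48.5 5.9 0.0 0.0 -0.0 0.1 0.4; 48.5 5.8 0.0 0.0 -0.0 0.1 0.4; 48.6 5.7 -0.0 0.0 -0.0 0.1 0.4; 48.6 5.6 -0.0 0.0 -0.0 0.1 0.4; 48.6 5.5 -0.0 0.0 -0.0 0.1 0.4; 48.6 5.4 -0.0 0.0 -0.0 0.1 0.4
```

View pics/g1.png

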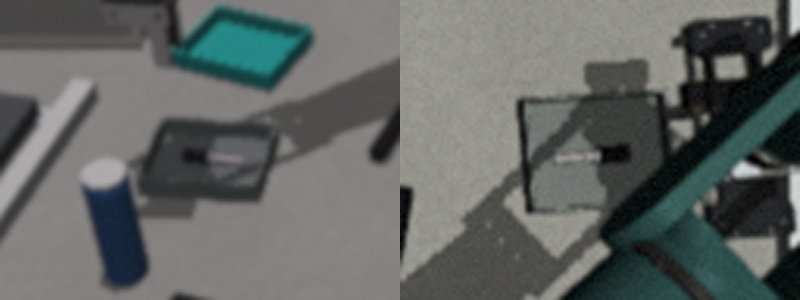

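The pin lies in the tray, knob at (200,156) and shank pointing inward in the scene crop, with the networks agreeing (knob (0.455,-0.411), tip (0.446,-0.349)). Next, move above the handle.

arm_command(commands="30 3 0 0 0 0 0.4; 49 6 0 0 0 0.2 0.4; 52 6 0 0 0 0.2 0.4; 52 6 0 0 0 0.2 0.4; 52 6 0 0 0 0.2 0.4; 52 6 0 0 0 0.2 0.4; 52 6 0 0 0 0.2 0.4; 52 6 0 0 0 0.2 0.4; 50 5 0 0 0 0 0.4; 40 4 0 0 0 0 0.4; 15 0 0 0 0 0 0.4; 0 0 0 0 0 0 0.4")

```text
time: 13.0
tool_pos: [0.4698, 0.0955, 0.1375]
ee_rot: [-3.106, -0.019, 1.59]
wrist_force: [0.0, -1.5, 0.1]
width: 0.038
```

Run:
```python
from h import *
plan([.484,.067,.13],1.597,3,.4)
ims=[]
for n in("scene","top"):
    s=snapshot(n); x,y=np.int32(proj([[.484,.067,.105]],s)[0])
    ims.append(cv2.resize(s["img"][y-48:y+48,x-64:x+64],(400,300),interpolation=cv2.INTER_CUBIC))
    for r in models.tip_of("guard_handle",s)[:2]: print(n,round(r["conf"],2),at_z(r["centre"],s,.105).round(3))
cv2.imwrite("pics/k1.png",np.hstack(ims))
```

```text
dist [ 0.0142 -0.0285 -0.0075] turn [-2.  -1.1 -0.4]
-9.6 4.6 2.1 -0.7 -0.4 -0.1 0.4; -9.6 4.6 2.3 -0.7 -0.4 -0.1 0.4; -9.6 4.5 2.4 -0.7 -0.4 -0.1 0.4
scene 0.42 [0.499 0.071 0.105]
top 0.59 [0.49  0.073 0.105]
```

View pics/k1.png

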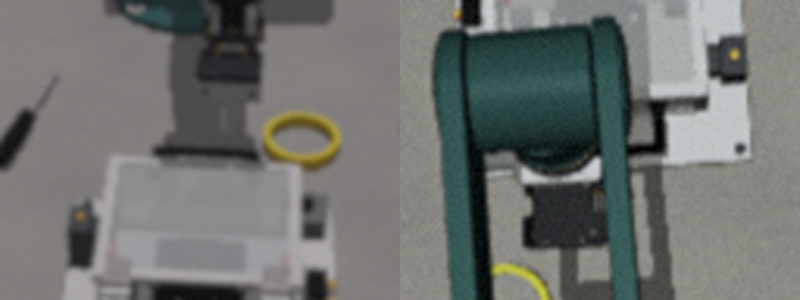

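The fingers overshot left and stand in front of the bar, which is at (155-265,152) in the scene crop. I'll correct the position and tilt before going down.

arm_command(commands="-12 5 -4 -0.8 -0.5 0 0.4; -12 6 -4 -0.8 -0.5 0 0.4; -6 5 0 -0.4 -0.2 0 0.4; -2 3 0 0 0 0 0.4; 0 0 0 0 0 0 0.4")

```text
time: 13.82
tool_pos: [0.4925, 0.0568, 0.1473]
ee_rot: [3.136, 0.004, 1.581]
wrist_force: [-0.5, 0.3, 0.2]
width: 0.0373
```

```bash
python3 -c "
from h import *
plan([.486,.067,.084],1.597,3,.4)"
```

```text
dist [-0.0065  0.0102 -0.0633] turn [ 0.3  0.3 -0.9]
3.5 -2.3 21.1 0.1 0.1 -0.3 0.4; 3.5 -2.2 21.1 0.1 0.1 -0.3 0.4; 3.5 -2.1 21.1 0.1 0.1 -0.3 0.4
```

arm_command(commands="6 -6 8 0 0 0 0.4; 4 -2 12 0 0 -0.5 0.4; 0 0 14 0 0 0 0.4; 0 0 12 0 0 0 0.4; 0 0 8 0 0 0 0.4")

```text
time: 14.45
tool_pos: [0.4829, 0.0682, 0.0885]
ee_rot: [3.138, 0.004, 1.593]
wrist_force: [0.5, 0.2, 1.2]
width: 0.0375
```

arm_command(commands="0 0 5 0 0 0 0.4; 0 0 2 0 0 0 0; 0 0 0 0 0 0 0; 0 0 0 0 0 0 0; 0 0 0 0 0 0 0")

```text
time: 15.08
tool_pos: [0.4841, 0.068, 0.0807]
ee_rot: [3.136, 0.004, 1.592]
wrist_force: [-1.3, -0.0, -3.4]
width: 0.0111
```

The bar is gripped (opening 11 mm). I'll raise the guard along the hinge arc, first to about 20 degrees.

arm_command(commands="0 -1 -8 0 0 0 0; 0 -1 -12 0 0 0 0; 0 0 -12 0 0 0 0; 0 0 -12 0 0 0 0; 0 1 -12 0 0 0 0; 0 1 -12 0 0 0 0; 0 2 -10 0 0 0 0; 0 0 0 0 0 0 0")

```text
time: 16.08
tool_pos: [0.4887, 0.0681, 0.16]
ee_rot: [3.13, 0.004, 1.592]
wrist_force: [3.0, 0.9, -6.4]
width: 0.0111
```

arm_command(commands="0 3 -11 0 0 0 0; 0 3 -11 0 0 0 0; 0 4 -11 0 0 0 0; 0 5 -11 0 0 0 0; 0 5 -10 0 0 0 0; 0 5 -10 0 0 0 0; 0 6 -10 0 0 0 0; 0 5 -9 0 0 0 0; 0 0 0 0 0 0 0")

```text
time: 17.2
tool_pos: [0.5224, 0.0695, 0.2428]
ee_rot: [-3.14, 0.004, 1.592]
wrist_force: [-0.6, -0.1, -7.6]
width: 0.011
```

arm_command(commands="0 6 -8 0 0 0 0; 0 6 -8 0 0 0 0; 0 3 -3 0 0 0 0; 0 0 0 0 0 0 0; 0 0 0 0 0 0 0")

```text
time: 17.82
tool_pos: [0.5366, 0.07, 0.2629]
ee_rot: [-3.136, 0.004, 1.593]
wrist_force: [-0.9, 0.8, -5.8]
width: 0.0108
```

Run:
```python
from h import *
o=robot.get_obs(); print(o["time"],o["tool_pos"],o["wrist_force"],o["qvel"].round(3))
s=snapshot("scene"); x,y=np.int32(proj([[.55,-.08,.2]],s)[0])
im=cv2.resize(s["img"],None,fx=3,fy=3,interpolation=cv2.INTER_CUBIC)
c=np.array([.626,.071]);yaw=.027
for th,col in((39,(0,0,255)),(45,(0,255,0)),(51,(255,0,0))):
    t=np.radians(th); lx=.1-.242*np.cos(t)-.025*np.sin(t); z=.13+.242*np.sin(t)-.025*np.cos(t)
    P=[[c[0]+lx*np.cos(yaw)-v*np.sin(yaw),c[1]+lx*np.sin(yaw)+v*np.cos(yaw),z] for v in(-.06,.06)]
    for q in proj(P,s)*3: cv2.circle(im,tuple(np.int32(q)),5,col,1)
    hx,hz=.1-.197*np.cos(t)+.002*np.sin(t),.13+.197*np.sin(t)+.002*np.cos(t)
    P=[[c[0]+hx-v*yaw,c[1]+v,hz] for v in(-.104,.104)]
    for q in proj(P,s)*3: cv2.drawMarker(im,tuple(np.int32(q)),col,0,10)
cv2.imwrite("pics/m1.png",im[3*y-300:3*y+300,max(0,3*x-400):3*x+400])
for q,z in(("pin",.014),("pin_tip",.011)):
    for r in models.tip_of(q,s)[:1]: print(q,round(r["conf"],2),at_z(r["centre"],s,z).round(3))
for r in models.tip_of("guard_handle",s)[:1]: print(r["conf"],at_z(r["centre"],s,.283))
```

```text
17.825 [0.53664842 0.06997957 0.26291937] [-0.90214823  0.78654871 -5.79909825] [-0.     0.001 -0.001  0.001  0.002 -0.001]
pin 0.65 [ 0.442 -0.405  0.014]
pin_tip 0.58 [ 0.443 -0.346  0.011]
0.75 [0.53647444 0.0719454  0.283     ]
```

View pics/m1.png

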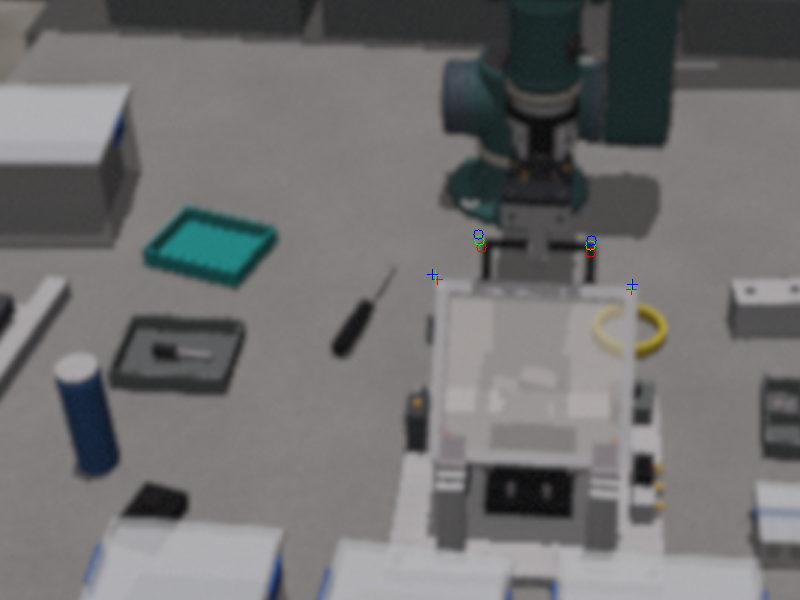

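The guard is open with the bar held. By the TCP travel (182 mm up, 52 mm back) it stands at about 45-46 degrees. The pin is in the tray at (180,352) and the bystanders look undisturbed. I'll make one hold check, then hand in.

arm_command(commands="0 0 0 0 0 0 0; 0 0 0 0 0 0 0; 0 0 0 0 0 0 0; 0 0 0 0 0 0 0")

```text
time: 18.52
tool_pos: [0.5364, 0.07, 0.2626]
ee_rot: [-3.135, 0.004, 1.593]
wrist_force: [-0.5, 0.5, -5.6]
width: 0.0111
```

```bash
python3 -c "
from h import *
print(robot.close_job())"
```

```text
the job is handed in; nothing more can be done
None
```

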